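# Load the inclined pad-print jig, clamp it and shut its guard

## Task

Lay the plain white handle from the tray into the pink nest of the sloping print jig, swing the hold-down clamp over and press its orange bar until the catch snaps, then push the yellow guard door shut until it seats on its detent. Press with no more than 40 N and leave the printed handles and the other things alone.

Things in the scene. Friction and masses are not known exactly. Their poses are not given: they have to be found in the camera images.
- blank: The plain white plastic handle without blue print: bar 96 long x 18 wide x 16 mm thick, with a 14 mm ball on a neck at both ends, 121 mm over all, about 35 g, same either way round. Origin: centre of its underside. x: length, y: width, z: up as it lies flat in the grey tray. Two like handles with blue print lie beside it, parallel, about 68 mm apart.
- tray: Fixed grey open tray 240 x 160 x 16 mm, walls and floor about 4 mm thick. Origin: centre of its underside; the handles' length runs along its y.
- nest (a point): Where the centre of the handle's underside lies when home. z: square to the sloping bed, 30 deg from vertical, leaning away from the robot; y: level, along the nest and the handle's length (either way round); x: up the slope. Two pink saddles at y = +-42 mm, 22 mm long, channel 22 mm wide, walls 12 mm high, end blocks at y = +-65. Between saddles 60 mm is free for fingers, bed 16 mm below.
- clamp (a joint): Angle of the hold-down clamp (aluminium frame with orange bar), rad: 0 = down on its stop, growing as it opens up and back, to 2.65. Level hinge along the nest's y at the bed's upper edge. Stiff: stays where left. From about 0.10 rad a spring catch resists; about 10 N square on the bar pushes it past (at about 0.045 rad), below that the catch holds it down.
- clamp_hinge (a point): Middle of the clamp's hinge axis: 70 mm up the slope (+x) from the nest's point and 24 mm along the nest's +z.
- clamp_bar (a point): Middle of the orange round bar (10 mm thick, 190 mm long, parallel to the hinge), 140 mm from the hinge axis; this point's x points from bar to hinge. Closed, it lies 70 mm down the slope (-x) from the nest's point and 24 mm along the nest's z. Side arms at 79 mm either side of the middle. A crosspiece halfway has a black rubber pad that stops 1 mm above the handle.
- guard (a joint): Angle of the yellow-framed clear guard door at the jig's left (world +y) side, rad: 0 = shut on its stop, growing as the free edge swings out, away from the nest. Upright hinge at the door's end nearer the robot; stays where left. From about 0.08 rad a spring detent at the free edge resists; about 8 N at that edge pushes it past (at about 0.036 rad), below that the detent holds it.
- guard_hinge (a point): On the door's upright hinge axis at half the door's height, 95 mm above the table. This point's x points from the free edge to the hinge, -y out of the door's outer face. Door 165 mm wide, 150 mm high (20 to 170 mm above the table), 10 mm thick where it is touched.
- guard_push (a point): A point to push on: on the outer face of the door, 130 mm from the hinge axis and 130 mm above the table; -y of this point points out of the outer face. The detent's post in front of the free edge is 74 mm high.
- printed_a: Bystander: a handle like the blank but with blue print, in the tray. Origin: centre of its underside.
- printed_b: Bystander: the second handle with blue print, in the tray. Origin: centre of its underside.
- ink_cup: Bystander: white cup, 68 mm across, 75 mm high. Origin: centre of its underside.
- thinner: Bystander: blue bottle, 60 mm across, 150 mm high. Origin: centre of its underside.
- ink_can: Bystander: blue can, 72 mm across, 80 mm high. Origin: centre of its underside.
- driver: Bystander: screwdriver lying on the table, along its x, about 200 mm long. Origin: near its middle, underneath.
- tape: Bystander: cardboard tape roll lying flat, 90 mm across, 24 mm high. Origin: centre of its underside.
- jig: The whole fixture, fixed to the table: steel base plate 260 x 270 x 12 mm, sloping plywood bed 195 x 200 mm (30 degrees, low edge away from the robot), nest, clamp and guard. Origin: on the table, 94 mm below the nest's point and 8 mm nearer the robot; x level, towards the robot, z up.

How it is judged:
On the way, in this order (a step that is already met when the one before it is completed fails the run):
1. The plain handle lies home in the nest and is let go (underside within 3 mm of the saddle floors), while the clamp and the guard are still open (x of blank in the frame of nest between -0.004 and 0.004 m and y of blank in the frame of nest between -0.008 and 0.008 m and z of blank in the frame of nest between -0.003 and 0.003 m and angle between the x axis of blank and the y axis of nest, either way round below 0.08 rad and angle between the z axis of blank and the z axis of nest, either way round below 0.12 rad and contact force between the fingers and blank below 0.1 N and value of joint clamp above 0.5 rad and value of joint guard above 0.3 rad), for 0.2 s.
2. The clamp is down over the handle, past its catch (under 0.025 rad, the bar within 3 mm of fully home), while the guard is still open (x of blank in the frame of nest between -0.004 and 0.004 m and y of blank in the frame of nest between -0.008 and 0.008 m and z of blank in the frame of nest between -0.004 and 0.004 m and angle between the x axis of blank and the y axis of nest, either way round below 0.08 rad and angle between the z axis of blank and the z axis of nest, either way round below 0.12 rad and value of joint clamp below 0.025 rad and value of joint guard above 0.3 rad), for 0.2 s.
3. The guard door is shut and seated on its detent (under 0.02 rad, the free edge within 3 mm of fully home) (value of joint guard below 0.02 rad), for 0.2 s.
At the end, for the whole second after the job is handed in: The plain handle rests in the nest under the clamp (within 4 mm across, 8 mm along, 4 mm in height, 4 degrees in line), the clamp is down past its catch (under 0.025 rad, bar within 3 mm of home) and the guard is shut on its detent (under 0.02 rad, free edge within 3 mm of home) (x of blank in the frame of nest between -0.004 and 0.004 m and y of blank in the frame of nest between -0.008 and 0.008 m and z of blank in the frame of nest between -0.004 and 0.004 m and angle between the x axis of blank and the y axis of nest, either way round below 0.08 rad and angle between the z axis of blank and the z axis of nest, either way round below 0.12 rad and value of joint clamp below 0.025 rad and value of joint guard below 0.02 rad and linear speed of blank below 0.02 m/s); the robot touches nothing.
It fails at once if The robot presses on the jig, its clamp or its guard door with more than 40 N (contact force between any of the arm, the fingers and jig above 40 N).
It fails at once if A printed handle or another bystander is moved by more than 20 mm (distance of any of printed_a, printed_b, ink_cup, thinner, ink_can, driver, tape from where it was at the start of the episode above 0.02 m).
It also fails if it takes over 72 s, if anything falls off the work surface, if the arm or the gripper's body presses on something with over 40 N, if the wrist force passes 120 N, or if a joint passes its speed limit or range.

## Robot

A 6-joint arm with a two-finger parallel gripper is mounted at the origin on the work surface. World frame = base frame: x ahead of the robot, y to its left, z up, the work surface at z = 0. Lengths are in m, angles in rad, forces in N, time in s.
With the tool pointing down it reaches from about 0.325 to 0.775 m from the base axis. Payload 5.5 kg.
Tool frame: the origin (TCP) lies between the finger pads; the fingertips stand 8 mm ahead of it and the grasp point (between the pads) lies 11 mm behind it (tcp_to_tips is the distance from the TCP to the fingertips, in m); z points along the fingers, y is the line along which they close (so a half turn about z gives the same grasp; the last joint's range is limited). The gripper opens to 88 mm and grips with 3 to 60 N. Pads are 20 mm wide; open, the fingers measure 115 mm over their backs; the gripper's body (75 mm by 178 mm) begins 61 mm behind the grasp point.
Start: joints at [-1.279, 0.091, 1.231, -0, 1.82, -0.057], TCP at [0.205, -0.564, 0.231] pointing down, gripper open.
Joint ranges: [-2.87, 2.87], [-0.86, 2.18], [0.17, 2.46], [-1.51, 4.65], [0.06, 2.69], [-2.65, 2.65]. Speed limits (rad/s): [2.57, 2.57, 3.01, 3.14, 3.14, 3.14].

## Interface

Orientations are given as a unit quaternion [w, x, y, z].
In Python, from bench import * gives the robot as it stands. Calls block until the motion is done:
- move_to(position, orientation): joint-space move of the TCP to a pose.
- move_l(position, speed=0.15, orientation=None): straight line of the TCP; orientation=None keeps the orientation; speed is the mean speed in m/s.
- movej(angles): joint-space move.
- gripper_open() and close(): open the fingers fully, or close them until they stop; the grip force is fixed at half the most.
- hold(seconds).
- inverse_kinematics(position, orientation): joint angles nearest the present ones, or None.
- state(): the state.
- get_image(name): name is "scene" or "top" or "wrist"; returns a dict with "frame" (480x640x3 uint8, blue, green, red), "depth" (480x640 float32, m along the optical axis (not along the pixel's ray), 0 where there is no reading), "camera_matrix" (3x3 intrinsics, pixels), "view" (4x4, takes a point from world to camera coordinates). Camera axes: x right, y up, looking along -z (the intrinsics and any distortion apply to the point x, -y, -z); pixel columns grow to the right and rows downward; lengths in m; the calibration is good to about 2 mm. A picture is of the moment at which its call begins.
A pose or a line that the arm cannot do raises IKError and nothing moves.
- job_done(): hands the job in; it is judged then, once.
The state is a dict: "time": time; "joint_pos": joint angles; "dq": joint speeds; "joint_torque": joint torques, N m; "ee_pos": TCP position; "ee_rot": TCP orientation; "ft_force": force on the tool from outside, world axes, zero at the start; "moment": the same for the moment, N m; "finger_gap": finger opening in m; "finger_force": force on a finger pad.
Only numpy, scipy, OpenCV 4.12 (cv2) and the standard library are available. Lean on these libraries where they do the work, as an engineer would, in place of code of your own. Each camera call takes 0.05 s, during which the arm holds its last target. There are 200 camera calls.

## Working session

There is one attempt and no reset: what is moved stays moved. The work goes in short steps, each a Python script; the robot and the scene stay as the last script left them, time stands still between calls to the robot, and variables do not carry over. Pictures are saved under pics/ and viewed, at most 10 in all, crops included, and the job is handed in when it is done.

```bash
ls; mkdir -p pics; cat > h.py <<'E'
import numpy as np, cv2
from scipy.spatial.transform import Rotation as R
from bench import *
def snap(n,f):
    im=get_image(n); cv2.imwrite(f'pics/{f}.png',im['frame']); np.savez(f'pics/{f}.npz',**im); return im
def load(f): return np.load(f'pics/{f}.npz')
def px(im,u,v,d=None,z=None):
    K=im['camera_matrix']; V=np.linalg.inv(im['view'])
    r=np.array([(u-K[0,2])/K[0,0],-(v-K[1,2])/K[1,1],-1.])
    if z is not None:
        w=V[:3,:3]@r; t=(z-V[2,3])/w[2]; return V[:3,3]+t*w
    if d is None: d=im['depth'][int(round(v)),int(round(u))]
    return V[:3,:3]@(r*d)+V[:3,3]
def cloud(im):
    K=im['camera_matrix']; V=np.linalg.inv(im['view']); v,u=np.mgrid[:480,:640]; d=im['depth']
    c=np.stack([(u-K[0,2])/K[0,0]*d,-(v-K[1,2])/K[1,1]*d,-d],-1)
    return c@V[:3,:3].T+V[:3,3]
def quat(z,y):
    z=np.array(z,float);z/=np.linalg.norm(z);y=np.array(y,float);y-=z*(y@z);y/=np.linalg.norm(y)
    q=R.from_matrix(np.stack([np.cross(y,z),y,z],1)).as_quat(); return [float(a) for a in q[[3,0,1,2]]]
E
python3 - <<'E'
from h import *
a=snap('top','top0');b=snap('scene','scene0')
cv2.imwrite('pics/both.png',np.hstack([cv2.resize(x['frame'],(400,300)) for x in(a,b)]))
for x in (a,b): print(np.linalg.inv(x['view'])[:3].round(3).tolist(),x['camera_matrix'].round(1).tolist())
print(state())
E
```

```text
pics
[[0.026, 0.998, -0.049, 0.499], [-1.0, 0.027, 0.016, 0.015], [0.017, 0.048, 0.999, 1.115]] [[500.9, 0.0, 319.2], [0.0, 500.9, 239.0], [0.0, 0.0, 1.0]]
[[-0.596, -0.653, 0.467, 1.149], [0.803, -0.482, 0.351, 0.455], [-0.004, 0.584, 0.812, 1.122]] [[537.9, 0.0, 329.7], [0.0, 537.9, 241.2], [0.0, 0.0, 1.0]]
{'time': 0.1, 'joint_pos': array([-1.27870665e+00,  9.17918112e-02,  1.23168795e+00, -1.24404162e-06,
        1.81980291e+00, -5.66835121e-02]), 'dq': array([ 0.00094765, -0.00264881, -0.00340731, -0.00028688,  0.00149388,
       -0.00136545]), 'joint_torque': array([ 3.27873837e-03, -4.47857416e+01, -4.07569742e+01,  7.00053200e-02,
        2.84309563e-02, -1.09580260e-04]), 'ee_pos': array([ 0.20498769, -0.56365144,  0.22965878]), 'ee_rot': array([-8.39092571e-04,  9.84832828e-01,  1.73503854e-01, -9.98295809e-05]), 'ft_force': array([-0.11951703,  0.14880559,  0.91774183]), 'moment': array([ 0.00276396,  0.03569218, -0.02315083]), 'finger_force': 0.0, 'finger_gap': 0.08758180084633779}
```

View pics/top0.png

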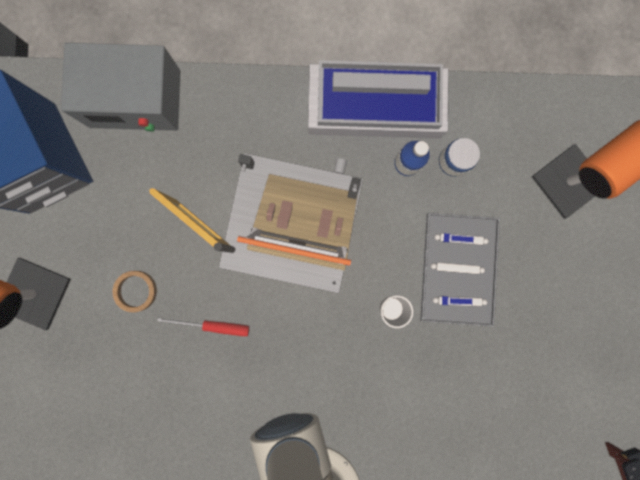

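View pics/scene0.png

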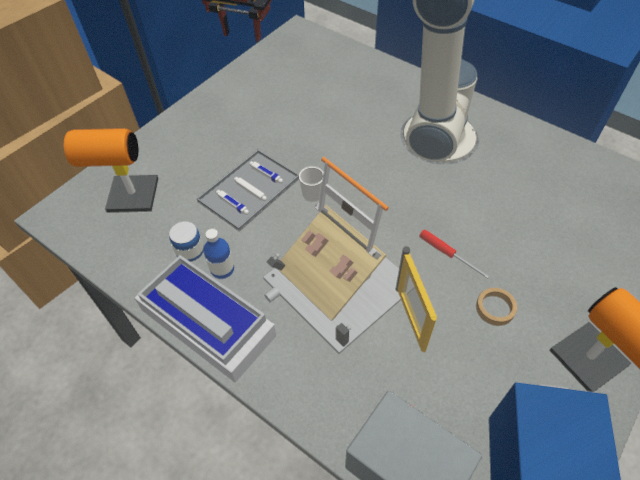

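Top view: the blank is at (458,268) between the two printed handles. The jig is at (295,225), the bar runs (238,238)–(350,262), the guard hinge is at (230,248) and its free edge at (152,190). I'll enlarge the jig and tray.

```bash
python3 - <<'E'
from h import *
a=load('top0')['frame']
c=cv2.resize(a[145:305,140:370],None,fx=3.4,fy=3.4,interpolation=cv2.INTER_CUBIC); cv2.imwrite('pics/c1.png',c); print(c.shape)
im=load('top0')
for n,p in dict(tray=[(428,213),(497,218),(492,324),(421,321)],).items():
    for q in p: print(n,px(im,*q,z=.016).round(4))
for q in [(241,155),(362,178),(339,291),(220,268)]: print('plate',px(im,*q,z=.012).round(4))
# blank: bright pixels in crop
f=im['frame'].astype(int); P=cloud(im)
m=np.zeros((480,640),bool); m[255:282,425:492]=1
m&=(f.min(-1)>150)
v,u=np.nonzero(m); print(m.sum(),P[m].mean(0),np.median(P[m][:,2]))
W=np.array([px(im,x,y,z=.016) for x,y in zip(u,v)]); c=W.mean(0); print(c, W.min(0),W.max(0)); 
e=np.linalg.svd(W[:,:2]-c[:2],full_matrices=0)[2][0]; t=(W[:,:2]-c[:2])@e; print(e,t.min(),t.max(),c[:2]+e*(t.min()+t.max())/2)
E
```

```text
(544, 782, 3)
tray [ 0.6172 -0.241   0.016 ]
tray [ 0.6103 -0.3945  0.016 ]
tray [ 0.3769 -0.3855  0.016 ]
tray [ 0.3797 -0.2293  0.016 ]
plate [0.7351 0.176  0.012 ]
plate [ 0.6915 -0.0937  0.012 ]
plate [ 0.4404 -0.0486  0.012 ]
plate [0.484  0.2135 0.012 ]
424 [ 0.49792845 -0.30710116  0.02106872] 0.019297608703864877
[ 0.49789659 -0.30872457  0.016     ] [ 0.48717659 -0.36674262  0.016     ] [ 0.50968985 -0.24940896  0.016     ]
[-0.05582179 -0.99844075] -0.05948468621144892 0.058233174014681276 [ 0.49793152 -0.30809979]
```

View pics/c1.png

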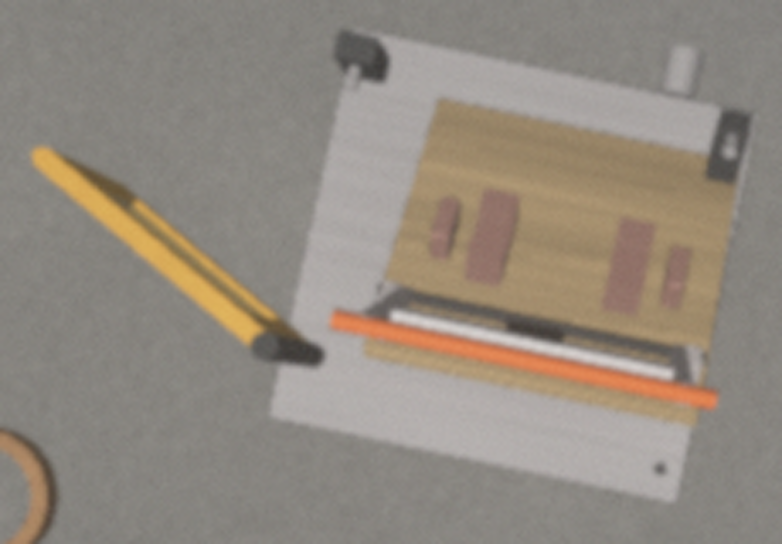

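The crop shows saddles at crop (492,237) and (629,266), end blocks at (445,228) and (677,277), bar ends at (332,319) and (717,400). I'll compute jig yaw, bar and guard angles from depth, and look closely at both areas with the wrist camera.

```bash
python3 - <<'E'
from h import *
for n in ('top0','scene0'):
    im=load(n); P=cloud(im); hsv=cv2.cvtColor(im['frame'],cv2.COLOR_BGR2HSV)
    xy=(P[...,0]>.4)&(P[...,0]<.8)&(P[...,1]>-.2)&(P[...,1]<.4)
    o=(hsv[...,0]>=6)&(hsv[...,0]<=14)&(hsv[...,1]>170)&xy&(P[...,2]>.1)&(im['depth']>0)
    p=P[o]; c=np.median(p,0); e=np.linalg.svd(p-p.mean(0),full_matrices=0)[2][0]; t=(p-c)@e; print(n,'bar',o.sum(),c.round(4),e.round(3),np.percentile(t,[1,99]).round(3), (c+e*np.percentile(t,[1,99]).mean()).round(4))
    y=(hsv[...,0]>=18)&(hsv[...,0]<=26)&(hsv[...,1]>150)&xy&(P[...,2]>.02)&(P[...,1]>.1)&(im['depth']>0)
    p=P[y]; print('door',y.sum(),p.min(0).round(3),p.max(0).round(3)); 
    q=p[p[:,2]>.16]; e=np.linalg.svd(q-q.mean(0),full_matrices=0)[2][0];print(q.mean(0).round(4),e.round(4))
q=quat([0,0,-1],[1,0,0])
print(q, inverse_kinematics([.5,-.29,.30],q))
move_to([.497,-.307,.30],quat([0,0,-1],[.998,-.056,0]) ); a=snap('wrist','w_tray'); print(np.linalg.inv(a['view'])[:3].round(3).tolist())
move_to([.60,.06,.40],quat([0,0,-1],[.987,-.16,0])); b=snap('wrist','w_jig'); print(np.linalg.inv(b['view'])[:3].round(3).tolist(),b['camera_matrix'].tolist())
cv2.imwrite('pics/w2.png',np.hstack([cv2.resize(x['frame'],(400,300)) for x in(a,b)]))
print(state()['time'],state()['joint_pos'])
E
```

```text
return _methods._mean(a, axis=axis, dtype=dtype,
  ret = um.true_divide(
<stdin>:6: RuntimeWarning: Mean of empty slice.
Traceback (most recent call last):
IndexError: index 0 is out of bounds for axis 0 with size 0
```

```bash
cat > m.py <<'E'
from h import *
for n in ('top0','scene0'):
    im=load(n); P=cloud(im); hsv=cv2.cvtColor(im['frame'],cv2.COLOR_BGR2HSV)
    if n=='top0': print(hsv[250,295],hsv[247,280],im['depth'][250,295],P[250,295]); print(hsv[220,190],P[218,188])
    xy=(P[...,0]>.4)&(P[...,0]<.8)&(P[...,1]>-.2)&(P[...,1]<.4)
    o=(hsv[...,0]>=5)&(hsv[...,0]<=14)&(hsv[...,1]>150)&xy&(P[...,2]>.2)
    p=P[o]; c=np.median(p,0) 
    if len(p)>5: e=np.linalg.svd(p-p.mean(0),full_matrices=0)[2][0]; t=(p-c)@e; print(n,'bar',o.sum(),c.round(4),e.round(3),np.percentile(t,[1,99]).round(3), (c+e*np.percentile(t,[1,99]).mean()).round(4))
    y=(hsv[...,0]>=17)&(hsv[...,0]<=27)&(hsv[...,1]>140)&xy&(P[...,2]>.02)&(P[...,1]>.17)
    p=P[y]; print('door',y.sum(),p.min(0).round(3),p.max(0).round(3)); 
    q=p[p[:,2]>.155]; e=np.linalg.svd(q-q.mean(0),full_matrices=0)[2][0];t=(q-q.mean(0))@e;print(q.mean(0).round(4),e.round(4),t.min(),t.max())
E
python3 m.py; python3 - <<'E'
from h import *
move_to([.497,-.307,.30],quat([0,0,-1],[.998,-.056,0]) ); a=snap('wrist','w_tray'); print(np.linalg.inv(a['view'])[:3].round(3).tolist())
move_to([.60,.06,.40],quat([0,0,-1],[.987,-.16,0])); b=snap('wrist','w_jig'); print(np.linalg.inv(b['view'])[:3].round(3).tolist(),b['camera_matrix'].tolist())
print(state()['time'],state()['joint_pos'])
E
```

```text
[ 10 157 219] [ 10 159 221] 0.82299393 [0.52060029 0.04156344 0.29133856]
[ 19 151 204] [0.57873122 0.2486965  0.16921122]
top0 bar 415 [0.5188 0.0398 0.2919] [-0.026 -0.041  0.999] [-0.006  0.823] [0.5084 0.0232 0.7   ]
door 504 [0.531 0.194 0.036] [0.632 0.321 0.175]
[0.5819 0.2582 0.1701] [-0.6212 -0.7836  0.0037] -0.07969730731658359 0.07817295602527183
scene0 bar 219 [0.5236 0.0487 0.292 ] [0.183 0.983 0.001] [-0.095  0.09 ] [0.5231 0.0461 0.292 ]
door 531 [0.529 0.193 0.034] [0.636 0.323 0.176]
[0.5856 0.2615 0.1708] [ 0.6235  0.7818 -0.0033] -0.08501367652126171 0.07857459176470351
[[0.998, 0.056, 0.015, 0.5], [-0.058, 0.969, 0.24, -0.241], [-0.001, -0.24, 0.971, 0.456]]
[[0.987, 0.157, 0.04, 0.61], [-0.162, 0.958, 0.238, 0.125], [-0.001, -0.241, 0.971, 0.556]] [[413.09398350043494, 0.0, 319.0224386317286], [0.0, 413.09398350043494, 237.9358948806912], [0.0, 0.0, 1.0]]
3.1333 [ 4.12339247e-02  2.15609317e-01  7.85384165e-01 -3.54855035e-04
  2.14133411e+00  2.03605189e-01]
```

View pics/w_jig.png

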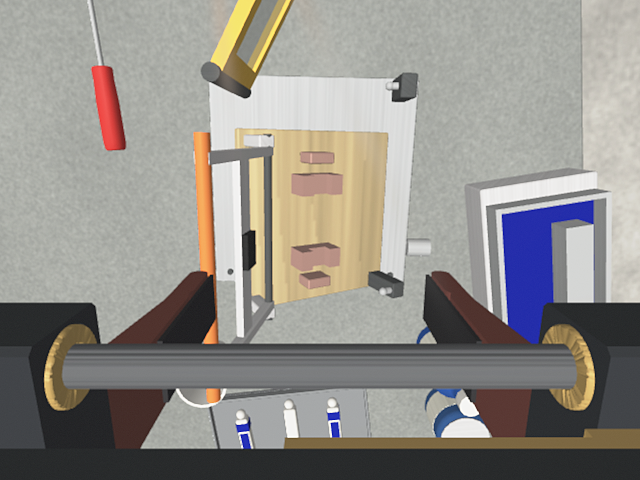

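View pics/w_tray.png

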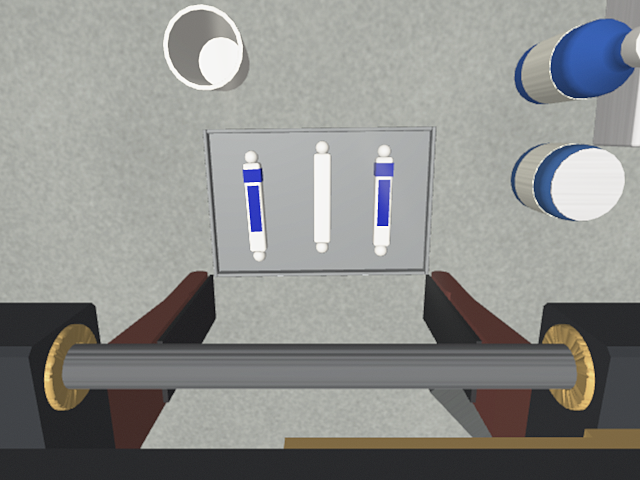

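The wrist views are sharp. Handle balls: printed_a (251,157)/(259,256), blank (322,148)/(321.5,247), printed_b (384,151)/(380,251). Saddles are at about (317,184) and (316,256) in w_jig. Next I'll fit these.

```bash
python3 - <<'E'
from h import *
im=load('w_tray')
for n,a,b in [('a',(251,157),(259,256)),('blank',(322,148),(321.5,247)),('b',(384,151),(380,251))]:
    p,q=[px(im,*x,z=.012) for x in(a,b)]; print(n,((p+q)/2).round(4),np.linalg.norm(p-q).round(4),((q-p)/np.linalg.norm(q-p)).round(4))
P=cloud(im); print('handle top z',P[200,322],P[195,255],'floor',P[200,290])
im=load('w_jig');P=cloud(im);hsv=cv2.cvtColor(im['frame'],cv2.COLOR_BGR2HSV).astype(int)
print(hsv[178,317],hsv[200,350],P[178,330],P[200,350])
reg=np.zeros((480,640),bool);reg[130:300,235:390]=1
pink=reg&((hsv[...,0]>165)|(hsv[...,0]<9))&(hsv[...,1]>40)&(hsv[...,2]>60)
n,l,s,c=cv2.connectedComponentsWithStats(pink.astype(np.uint8))
for i in range(1,n):
    if s[i,4]>60: print(s[i],c[i].round(1),P[l==i].mean(0).round(4))
wood=reg&(hsv[...,0]>12)&(hsv[...,0]<25)&(hsv[...,1]>50)
wood[:,:290]=0
p=P[wood]; 
for k in range(3):
    c0=p.mean(0); N=np.linalg.svd(p-c0,full_matrices=0)[2][2]; N*=np.sign(N[2]); r=(p-c0)@N; p=p[abs(r)<.003]
print('bed',N,c0,np.degrees(np.arccos(N[2])),'yaw',np.degrees(np.arctan2(-N[1],-N[0])))
np.savez('bed.npz',N=N,c0=c0)
cv2.imwrite('pics/c2.png',cv2.resize(im['frame'][60:310,190:425],None,fx=2.4,fy=2.4,interpolation=cv2.INTER_CUBIC))
# tops: points 28mm above bed
h=(P-c0)@N
for lo,hi in((.022,.032),(.01,.02)):
    t=reg&(h>lo)&(h<hi)&pink; n,l,s,c=cv2.connectedComponentsWithStats(t.astype(np.uint8))
    for i in range(1,n):
        if s[i,4]>20: print(lo,s[i],c[i].round(1),P[l==i].mean(0).round(4),np.median(h[l==i]).round(4))
print(np.median(h[pink]),np.percentile(h[pink],[5,50,95]))
E
```

```text
a [ 0.4257 -0.3133  0.012 ] 0.1089 [-0.0155 -0.9999  0.    ]
blank [ 0.4985 -0.3077  0.012 ] 0.1076 [-0.0616 -0.9981  0.    ]
b [ 0.5634 -0.3153  0.012 ] 0.1092 [-0.0612 -0.9981  0.    ]
handle top z [ 0.49877523 -0.30740149  0.02137718] [ 0.42846887 -0.297975    0.02147597] floor [ 0.46365233 -0.30782095  0.00525444]
[  6  71 184] [ 21  83 218] [0.61449728 0.07789717 0.09638612] [0.63486187 0.04319502 0.05410112]
[301 152  33  11 345] [316.6 157. ] [0.6038 0.1032 0.1052]
[ 292  173   50   23 1024] [316.2 183.6] [0.5987 0.0751 0.1046]
[ 291  243   49   28 1041] [314.5 255.8] [ 0.5836 -0.0057  0.1034]
[300 272  30  17 383] [314.3 279.4] [ 0.5782 -0.0344  0.1015]
bed [ 0.53812256 -0.10646888  0.83611511] [0.62531222 0.03629336 0.0588987 ] 33.26786935426094 yaw 168.8084279687772
0.022 [311 152  23  11 188] [323.1 157.3] [0.6106 0.1017 0.1044] 0.0232
0.022 [302 175  13  21 251] [308.4 184.9] [0.5905 0.0763 0.1153] 0.0242
0.022 [330 174  12  20 223] [335.7 183.7] [0.6197 0.0708 0.0978] 0.026
0.022 [328 247  12  20 209] [333.4 256.1] [ 0.6044 -0.0113  0.0976] 0.0264
0.022 [301 250  13  21 228] [307.2 260. ] [ 0.5752 -0.0058  0.1151] 0.0245
0.022 [309 276  21  13 185] [319.3 281.6] [ 0.5838 -0.0368  0.1046] 0.0237
0.01 [306 152   5  11  48] [307.9 156.9] [0.5945 0.1049 0.1057] 0.0151
0.01 [297 173  35  23 395] [316.6 182.8] [0.5992 0.0752 0.0978] 0.0137
0.01 [296 244  38  26 390] [314.7 254.8] [ 0.5835 -0.0061  0.0978] 0.0141
0.01 [304 272  21  16  96] [311.2 277.9] [ 0.575  -0.0322  0.1006] 0.0153
0.020927274554759064 [0.00315698 0.02092727 0.02668361]
```

```bash
sleep 0
```

```text
(no output)
```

View pics/c2.png

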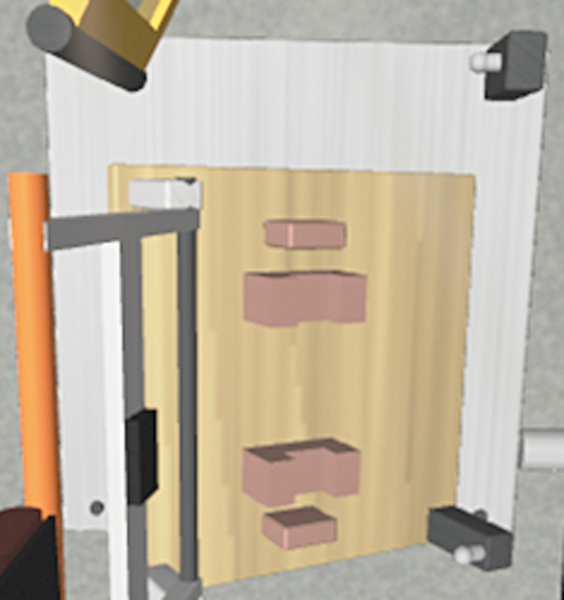

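```bash
cat > fit.py <<'E'
from h import *
from scipy.optimize import minimize
im=load('w_jig');P=cloud(im);hsv=cv2.cvtColor(im['frame'],cv2.COLOR_BGR2HSV).astype(int);K=im['camera_matrix'];V=im['view']
reg=np.zeros((480,640),bool);reg[130:300,280:350]=1
pink=reg&((hsv[...,0]>165)|(hsv[...,0]<11))&(hsv[...,1]>40)&(hsv[...,2]>60)
n,l,s,c=cv2.connectedComponentsWithStats(pink.astype(np.uint8)); sad=np.zeros((480,640),np.uint8)
for i in range(1,n):
    if s[i,4]>700: sad[l==i]=1
S=8; r0,r1,c0,c1=165,278,285,345
big=cv2.resize(sad[r0:r1,c0:c1],None,fx=S,fy=S,interpolation=cv2.INTER_NEAREST)
def frame(yaw):
    jx=np.array([np.cos(yaw),np.sin(yaw),0]);jz=np.array([0,0,1.]);jy=np.cross(jz,jx);k=np.radians(30)
    return np.stack([jx*np.cos(k)+jz*np.sin(k),jy,-jx*np.sin(k)+jz*np.cos(k)],1)
def proj(p):
    c=p@V[:3,:3].T+V[:3,3]; return np.stack([K[0,0]*c[:,0]/-c[:,2]+K[0,2],-K[1,1]*c[:,1]/-c[:,2]+K[1,2]],1)
def render(q):
    m=np.zeros_like(big);F=frame(q[2]);o=np.array([q[0],q[1],.094])
    for ys in(-.042,.042):
        for lo,hi,zt in((-q[3],-.011,.012),(-.011,.011,0),(.011,q[3],.012)):
            pts=np.array([[x,ys+y,z] for x in(lo,hi) for y in(-.011,.011) for z in(-.016,zt)])
            uv=(proj(pts@F.T+o)+.5-[c0,r0])*S
            cv2.fillConvexPoly(m,cv2.convexHull(np.round(uv*16).astype(np.int32)),1,shift=4)
    return m
f=lambda q:(render(q)!=big).sum()/S/S
if __name__=='__main__':
    b=None
    for dx in(-.003,0,.003):
        r=minimize(f,[.5915+dx,.0336,np.radians(169.5),.023],method='Nelder-Mead',options=dict(initial_simplex=np.array([[.5915+dx,.0336,2.958,.023]]*5)+np.vstack([np.zeros(4),np.diag([.003,.003,.02,.002])]),xatol=1e-5))
        print(r.x,np.degrees(r.x[2]),r.fun,big.sum()/S/S)
        if b is None or r.fun<b.fun:b=r
    q=b.x; F=frame(q[2]); o=np.array([q[0],q[1],.094]); np.savez('nest.npz',F=F,o=o)
    bar=F.T@(np.array([.521,.0437,.287])-o); hd=bar-[.07,0,.024]; print('bar in nest',bar,'len',np.hypot(hd[0],hd[2]),'ang',np.arctan2(hd[2],-hd[0]))
    print('post top',px(im,211.7,71.7),hsv[72,212])
E
python3 fit.py
```

```text
[0.5918567  0.03206653 2.9569931  0.0241751 ] 169.42322491318535 138.0 2090.0
[0.5919784  0.03197787 2.96046016 0.02416118] 169.62187247117478 138.234375 2090.0
[0.59190866 0.03202734 2.95899242 0.02416981] 169.53777732488888 137.84375 2090.0
bar in nest [0.15872341 0.0013975  0.1312182 ] len 0.13916747421898365 ang 2.2620840062913325
post top [0.52880973 0.19124483 0.18245175] [ 60   2 114]
```

Nest fits at (0.592, 0.032, 0.094), yaw 169.5°. The bar radius comes out at 0.139 against 0.140 given, so it is consistent. Clamp angle is about 2.26 rad, guard about 1.08 rad. Now I'll grasp between the printed handles.

```bash
cat >> h.py <<'E'
import os
if os.path.exists('nest.npz'):
    F=np.load('nest.npz')['F']; O=np.load('nest.npz')['o']
    W=lambda x,y,z: (O+F@np.array([x,y,z])).tolist()
    QN=quat(-F[:,2],-F[:,0])
E
python3 - <<'E'
from h import *
print(F.round(3).tolist())
for p in (W(0,0,.15),W(0,0,.011)): 
    j=inverse_kinematics(p,QN); print(p,None if j is None else np.round(j,2))
qt=quat([0,0,-1],[.998,-.056,0])
print(inverse_kinematics([.4948,-.3077,.1],qt))
move_to([.4948,-.3077,.10],qt)
move_l([.4948,-.3077,.030],speed=.1); f0=state()['ft_force']
for z in (.025,.020,.0155):
    move_l([.4948,-.3077,z],speed=.03); s=state(); d=s['ft_force']-f0; print(z,s['ee_pos'].round(4),d.round(2))
    if np.linalg.norm(d)>6: break
E
```

```text
[[-0.852, -0.182, 0.492], [0.157, -0.983, -0.091], [0.5, 0.0, 0.866]]
[0.6656617779278768, 0.018408299150316672, 0.2239038105676658] [-0.06  0.84  0.36  0.1   2.46  0.19]
[0.5973172259386336, 0.03102860871029278, 0.10352627944162883] [-0.04  0.57  0.95  0.08  2.13  0.16]
[-6.14728564e-01  5.82187928e-02  1.49635030e+00 -4.44089210e-16
  1.58702356e+00 -5.58675120e-01]
0.025 [ 0.4948 -0.3077  0.0251] [-0.3  -0.42 -0.29]
0.02 [ 0.4946 -0.3076  0.0196] [ 0.99 -0.84 -0.32]
0.0155 [ 0.4946 -0.3076  0.0151] [ 0.09 -1.49 -0.64]
```

```bash
python3 - <<'E'
from h import *
close(); s=state(); print(s['finger_gap'],s['finger_force'],s['ee_pos'])
move_l([.4948,-.3077,.15],speed=.15); 
snap('top','top1')
move_l([.56,-.25,.32],speed=.3)
move_to([.65,-.05,.32],QN)
move_to(W(0,0,.15),QN)
s=state(); print(s['time'],s['finger_gap'],s['ee_pos'],W(0,0,.15))
snap('wrist','w_pre')
E
```

```text
0.017617997996658915 29.999965131282806 [ 0.49483751 -0.30768139  0.015507  ]Traceback (most recent call last):
  File "<stdin>", line 6, in <module>
bench.IKError: the arm cannot take that pose within its joint ranges
```

```bash
python3 - <<'E'
from h import *
for p in ([.62,-.1,.30],[.62,-.1,.27],[.64,-.1,.25],W(0,0,.15),W(0,0,.12)):
    j=inverse_kinematics(p,QN); print(p,None if j is None else np.round(j,2))
p=next(p for p in ([.62,-.1,.30],[.62,-.1,.27],[.64,-.1,.25]) if inverse_kinematics(p,QN) is not None)
move_to(p,QN); move_l(W(0,0,.12),speed=.15)
s=state(); print(s['time'],s['finger_gap'],s['ee_pos'],W(0,0,.12))
snap('wrist','w_pre')
E
```

```text
[0.62, -0.1, 0.3] [-0.21  0.76  0.34 -0.02  2.57 -0.04]
[0.62, -0.1, 0.27] [-0.21  0.72  0.45 -0.02  2.49 -0.04]
[0.64, -0.1, 0.25] [-0.2   0.79  0.38 -0.02  2.49 -0.03]
[0.6656617779278768, 0.018408299150316672, 0.2239038105676658] [-0.06  0.84  0.36  0.1   2.46  0.19]
[0.6509111551963855, 0.021132106969016552, 0.19792304845413264] [-0.05  0.75  0.53  0.09  2.37  0.18]
11.5917 0.01749438757143236 [0.65105393 0.02031395 0.19888176] [0.6509111551963855, 0.021132106969016552, 0.19792304845413264]
```

View pics/w_pre.png

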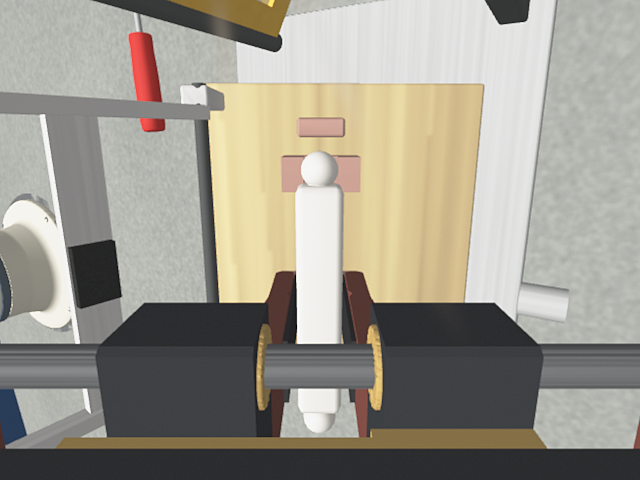

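The handle sits straight in the grip at column ~319.5. The saddle (281–360) and end block (299–344) are centred at ~321, so the jig is about 1 mm further down the slope. Along-length check numerically, then descend.

```bash
python3 - <<'E'
from h import *
im=load('w_pre');P=(cloud(im)-O)@F;f=im['frame'].astype(int);hsv=cv2.cvtColor(im['frame'],cv2.COLOR_BGR2HSV).astype(int)
def st(n,m):
    v,u=np.nonzero(m); p=P[m]; print(n,m.sum(),'cols',u.min(),u.max(),u.mean().round(1),'rows',v.min(),v.max(),'nest med',np.median(p,0).round(4),p.min(0).round(4),p.max(0).round(4))
r=np.zeros((480,640),bool); r[110:195,270:375]=1
pk=r&((hsv[...,0]>165)|(hsv[...,0]<11))&(hsv[...,1]>40)
a=pk.copy();a[145:]=0;st('block',a); a=pk.copy();a[:148]=0;st('saddle',a)
w=r&(hsv[...,1]<30)&(f.min(-1)>140); a=w.copy();a[188:]=0; st('ball',a)
w=np.zeros_like(r);w[195:300,285:355]=1;w&=(hsv[...,1]<30)&(f.min(-1)>140);st('bar',w)
print(state()['ee_rot'],QN)
E
```

```text
block 870 cols 297 343 320.4 rows 118 136 nest med [ 0.0011 -0.0711  0.0115] [-0.0133 -0.0766  0.0092] [ 0.0154 -0.0657  0.2764]
saddle 1520 cols 281 359 321.8 rows 156 191 nest med [-0.0101 -0.0436  0.0136] [-0.0238 -0.0659 -0.015 ] [ 0.028  -0.0315  0.2764]
ball 1077 cols 298 338 317.6 rows 151 187 nest med [ 0.0022 -0.0535  0.1241] [-0.0051 -0.0659  0.0004] [ 0.0131 -0.0361  0.2764]
bar 4782 cols 295 341 318.2 rows 195 299 nest med [ 0.0022 -0.0254  0.1266] [-0.0067 -0.0659 -0.0172] [0.0188 0.0309 0.2764]
[-0.19837808  0.74295555  0.61762287 -0.16493994] [-0.19893633805451955, 0.7424405210911649, 0.6178954398068485, -0.1655645841031184]
```

```bash
cat > place.py <<'E'
from h import *
dx=-.001
move_l(W(dx,0,.040),speed=.08,orientation=QN); hold(.2); f0=state()['ft_force']
for z in (.030,.025,.022,.019,.016,.014,.0125,.0115):
    move_l(W(dx,0,z),speed=.03); s=state(); d=F.T@(s['ft_force']-f0); e=F.T@(s['ee_pos']-O); print(z,e.round(4),d.round(2),s['finger_gap'].round(4))
    if np.linalg.norm(d)>8: print('stop'); break
snap('wrist','w_in')
E
python3 place.py
```

```text
Traceback (most recent call last):
  File "place.py", line 5, in <module>
    move_l(W(dx,0,z),speed=.03); s=state(); d=F.T@(s['ft_force']-f0); e=F.T@(s['ee_pos']-O); print(z,e.round(4),d.round(2),s['finger_gap'].round(4))
                                                                                                                           ^^^^^^^^^^^^^^^^^^^^^
AttributeError: 'float' object has no attribute 'round'
```

```bash
sed -i "s/s\['finger_gap'\].round(4)/s['finger_gap']/; s/^move_l(W(dx,0,.040),speed=.08,orientation=QN); hold(.2);/hold(.1);/" place.py; python3 place.py
```

```text
0.03 [-0.001   0.      0.0301] [-1.12  0.33 -0.5 ] 0.01768917406330182
0.025 [-0.0009  0.      0.0245] [-1.25  0.11 -1.27] 0.017524850410805707
0.022 [-0.001  -0.      0.0217] [ 0.06  0.71 -0.36] 0.01755716417679468
0.019 [-0.001   0.      0.0187] [-1.6   0.2   0.04] 0.017771132312320324
0.016 [-0.001   0.      0.0157] [-1.18  0.84  0.37] 0.0175464559115606
0.014 [-0.001   0.      0.0138] [-1.08  0.36 -0.6 ] 0.017580251165036722
0.0125 [-0.001  -0.      0.0124] [-0.16  0.62 -0.06] 0.01765988321874313
0.0115 [-0.001   0.      0.0118] [-0.84  0.95  1.11] 0.017651926494619267
```

View pics/w_in.png

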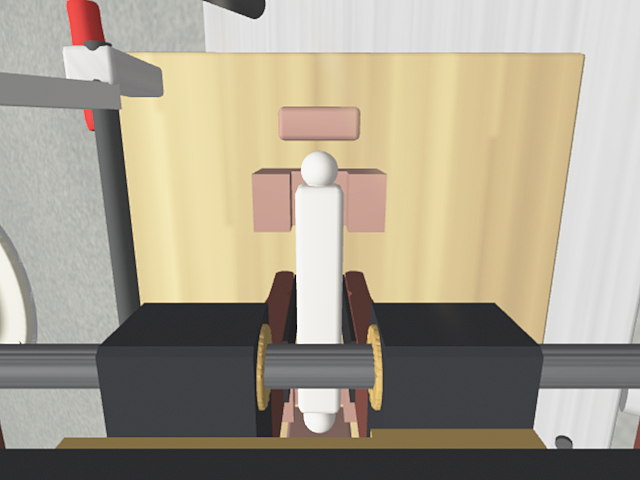

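The handle is in the channel, centred between the walls (inner edges ~292 and ~347), with the ball clear of the end block. I'll ease down to contact, release and check.

```bash
python3 - <<'E'
from h import *
f0=state()['ft_force']
for z in (.0108,.0102,.0096,.009):
    move_l(W(-.001,0,z),speed=.02); s=state(); d=F.T@(s['ft_force']-f0); print(z,(F.T@(s['ee_pos']-O)).round(4),d.round(2))
    if d[2]>4: break
gripper_open(); hold(.3); s=state(); print(s['finger_gap'],s['ft_force']-f0)
move_l(W(-.001,0,.06),speed=.1); move_l(W(-.001,0,.12),speed=.2)
im=snap('wrist','w_out'); print(state()['time'])
cv2.imwrite('pics/c3.png',im['frame'])
P=(cloud(im)-O)@F;hsv=cv2.cvtColor(im['frame'],cv2.COLOR_BGR2HSV).astype(int);f=im['frame'].astype(int)
w=np.zeros((480,640),bool);w[120:345,270:370]=1;w&=(hsv[...,1]<30)&(f.min(-1)>140)&(abs(P[...,2]-.014)<.006)
p=P[w];print(w.sum(),np.median(p,0).round(4),p.min(0).round(4),p.max(0).round(4)); 
E
```

```text
0.0108 [-0.001  -0.      0.0118] [1.51 0.3  3.68]
0.0102 [-0.001   0.      0.0118] [0.67 0.77 6.28]
0.08767136763890143 [-2.65329549  0.92778825 -1.73070753]
18.8
4107 [ 0.0014 -0.006   0.0172] [-0.0072 -0.0611  0.0103] [0.0093 0.0576 0.0198]
```

View pics/c3.png

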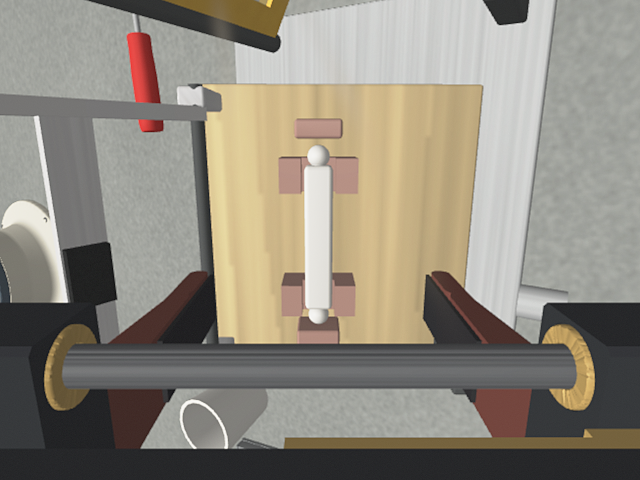

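The handle is home in the nest: bar columns 305–332, balls at (318,156) and (318,315), both clear of the end blocks. Next is the clamp, swung over from the robot side with closed fingers.

```bash
cat >> h.py <<'E'
JX=np.array([F[0,0],F[1,0],0]);JX/=np.linalg.norm(JX)
HG=np.array(W(.07,0,.024))
def barpos(th): return np.array(W(.07-.14*np.cos(th),0,.024+.14*np.sin(th)))
QV=quat([0,0,-1],-JX)
def tilt(a): # tool tilted: a>0 points back to robot (a=30deg -> QN), a<0 forward
    a=np.radians(a); z=np.array([0,0,-1])*np.cos(a)+JX*np.sin(a); return quat(z,-JX)
E
python3 - <<'E'
from h import *
print(barpos(2.262),barpos(0))
for th,a in ((1.3,-30),(1.0,-15),(.6,0),(.3,10),(0,20),(0,30)):
    d=np.array([-np.sin(th),0,-np.cos(th)]); d=F@d
    q=tilt(a); zt=R.from_quat(np.array(q)[[1,2,3,0]]).as_matrix()[:,2]
    j=inverse_kinematics((barpos(th)-zt*(.008+.005)),q); print(th,a,d.round(2),zt.round(2),None if j is None else np.round(j,2))
move_l([.62,-.1,.30],speed=.25,orientation=QN); close()
move_to([.56,-.12,.40],QV); b=barpos(2.262); p=b+.045*JX
move_to([p[0],p[1],.40],QV); move_l([p[0],p[1],b[2]-.004],speed=.15); hold(.1)
f0=state()['ft_force']; np.save('f0.npy',f0); th=None
for o in (.030,.024,.020,.016,.012):
    q=b+o*JX; move_l([q[0],q[1],b[2]-.004],speed=.05); d=state()['ft_force']-f0; print(o,d.round(1))
    if d@JX>3: break
print(state()['time'])
E
```

```text
[0.52112853 0.0450974  0.28782281] [0.66332309 0.01884015 0.07978461]
1.3 -30 [ 0.69 -0.13 -0.71] [ 0.49 -0.09 -0.87] [ 0.04 -0.26  1.59 -0.12  1.3   0.23]
1.0 -15 [ 0.45 -0.08 -0.89] [ 0.25 -0.05 -0.97] [ 0.    0.03  1.32 -0.05  1.53  0.18]
0.6 0 [ 0.08 -0.01 -1.  ] [ 0.  0. -1.] [-0.03  0.31  1.08 -0.    1.75  0.16]
0.3 10 [-0.22  0.04 -0.98] [-0.17  0.03 -0.98] [-0.04  0.48  0.96  0.03  1.88  0.15]
0 20 [-0.49  0.09 -0.87] [-0.34  0.06 -0.94] [-0.05  0.62  0.86  0.05  2.    0.15]
0 30 [-0.49  0.09 -0.87] [-0.49  0.09 -0.87] [-0.06  0.81  0.63  0.08  2.21  0.16]
0.03 [-1.1 -0.3  0.1]
0.024 [-0.9  0.5 -0.4]
0.02 [-0.9 -0.1  0. ]
0.016 [ 0.6  1.2 -0.9]
0.012 [-0.3  0.2 -1. ]
24.9917
```

```bash
python3 - <<'E'
from h import *
f0=np.load('f0.npy')
for th in (2.2,2.0,1.8,1.6,1.4,1.25):
    b=barpos(th)+.012*JX; move_l([b[0],b[1],b[2]-.004],speed=.12); d=state()['ft_force']-f0; print(th,d.round(1))
    if np.linalg.norm(d)>20: break
im=snap('scene','s2');P=(cloud(im)-O)@F;hsv=cv2.cvtColor(im['frame'],cv2.COLOR_BGR2HSV)
m=(hsv[...,0]>=5)&(hsv[...,0]<=14)&(hsv[...,1]>150)&(abs(P[...,1])<.11)&(abs(P[...,0])<.25)&(P[...,2]>.03)&(P[...,2]<.25)
p=np.median(P[m],0); print(m.sum(),p, 'theta',np.arctan2(p[2]-.024,.07-p[0]), np.hypot(p[2]-.024,.07-p[0]),state()['time'])
E
```

```text
2.2 [-0.1  0.  -1. ]
2.0 [-0.1  0.6 -1. ]
1.8 [-0.6  0.   0.2]
1.6 [-0.8  1.3  0.2]
1.4 [-0.7  0.8 -0.6]
1.25 [-0.1 -0.1 -0.6]
119 [ 0.0222378  -0.03627896  0.16067488] theta 1.234603981503787 0.14478000764505872 27.15
```

```bash
cat > press.py <<'E'
from h import *
def pose(th,off):
    a=max(30-np.degrees(th),-35); q=tilt(a); zt=R.from_quat(np.array(q)[[1,2,3,0]]).as_matrix()[:,2]
    return (barpos(th)-zt*(.013+off)).tolist(),q,zt
p=state()['ee_pos']; u=p+.02*JX; move_l(u.tolist(),speed=.1); u[2]+=.08; move_l(u.tolist(),speed=.2)
p,q,zt=pose(1.25,.05); move_to(p,q); p,q,zt=pose(1.25,.01); move_l(p,speed=.15); hold(.1)
f0=state()['ft_force'];np.save('f0.npy',f0)
for th in (1.2,1.0,.8,.6,.45,.3,.2,.15):
    p,q,zt=pose(th,0); move_l(p,speed=.1,orientation=q); d=state()['ft_force']-f0; print(th,d.round(1),(-d@zt).round(1))
    if np.linalg.norm(d)>20: raise SystemExit('force')
for th in (.12,.10,.085,.07,.055,.04,.03,.02,.01,0,-.007,-.014,-.021,-.028):
    p,q,zt=pose(th,0); move_l(p,speed=.02,orientation=q); s=state();d=s['ft_force']-f0; f=-d@zt; print(th,d.round(1),f.round(1),s['time'])
    if f>22 or (th<.03 and f>16): break
E
python3 press.py
```

```text
1.2 [ 1.2 -0.9 -1.7] -2.1
1.0 [ 0.9 -0.9 -1.5] -1.8
0.8 [ 0.9 -0.7 -2.4] -2.6
0.6 [ 0.8 -0.7 -2. ] -2.0
0.45 [ 1.5 -0.4 -0.7] -0.6
0.3 [ 0.5 -1.9 -1.6] -1.4
0.2 [ 1.  -0.7 -1.3] -0.9
0.15 [ 1.3 -0.8 -1.8] -1.1
0.12 [ 0.7 -0.1 -1.9] -1.5 32.5167
0.1 [ 0.8 -0.9 -1.9] -1.3 32.8083
0.085 [ 0.8 -0.6  0.1] 0.5 33.0667
0.07 [ 2.6 -0.6  3.7] 4.5 33.325
0.055 [ 4.1 -1.4  4.8] 6.3 33.5833
0.04 [ 1.9 -0.7  2. ] 2.7 33.8417
0.03 [ 0.6 -1.3 -2.1] -1.4 34.0917
0.02 [ 1.4 -1.3 -1.8] -0.8 34.3417
0.01 [ 0.3 -1.1 -1.5] -1.1 34.5917
0 [ 1.  -0.6  1.5] 1.8 34.8417
-0.007 [ 4.  -0.7  4.5] 6.0 35.0917
-0.014 [ 5.5 -1.3  7.5] 9.3 35.3417
-0.021 [ 7.2 -1.  10.3] 12.6 35.5917
-0.028 [ 9.7 -1.7 10.2] 13.9 35.8417
```

The catch snapped (6 N peak, then free travel, then the stop). Now I'll retreat, verify the clamp angle and go for the guard.

```bash
cat > guard.py <<'E'
from h import *
H=np.array([.5288,.1912]); D0=-JX[:2]
def gp(g,off,z=.124):
    c,s=np.cos(g),np.sin(g); d=np.array([c*D0[0]-s*D0[1],s*D0[0]+c*D0[1]]); n=np.array([-d[1],d[0]])
    p=H+.13*d+(.015+off)*n; return [p[0],p[1],z],quat([0,0,-1],[d[0],d[1],0]),n
move_l((state()['ee_pos']+F[:,2]*.10).tolist(),speed=.2)
move_to([.60,.08,.36],QV)
im=snap('scene','s3');P=(cloud(im)-O)@F;hsv=cv2.cvtColor(im['frame'],cv2.COLOR_BGR2HSV)
m=(hsv[...,0]>=5)&(hsv[...,0]<=14)&(hsv[...,1]>150)&(abs(P[...,1])<.11)&(abs(P[...,0])<.12)&(P[...,2]>.0)&(P[...,2]<.25)
p=np.median(P[m],0); print('bar',m.sum(),p.round(4))
p,q,n=gp(1.08,.04,.33); move_to(p,q); p,q,n=gp(1.08,.04); move_l(p,speed=.2); hold(.1)
f0=state()['ft_force'];np.save('f0.npy',f0)
for g in (1.08,.9,.7,.5,.35,.2,.14):
    p,q,n=gp(g,0); move_l(p,speed=.12,orientation=q); d=state()['ft_force'][:2]-f0[:2]; print(g,d.round(1),(d@n).round(1))
    if np.linalg.norm(d)>15: raise SystemExit('force')
print(state()['time'])
for g in (.11,.09,.075,.06,.045,.03,.015,0,-.01,-.02,-.03,-.04,-.05,-.06):
    p,q,n=gp(g,0); move_l(p,speed=.02,orientation=q); s=state();d=s['ft_force'][:2]-f0[:2]; f=d@n; print(g,d.round(1),f.round(1),s['time'])
    if f>18: break
E
python3 guard.py
```

```text
Traceback (most recent call last):
  File "guard.py", line 6, in <module>
    move_l((state()['ee_pos']+F[:,2]*.10).tolist(),speed=.2)
    ~~~~~~^^^^^^^^^^^^^^^^^^^^^^^^^^^^^^^^^^^^^^^^^^^^^^^^^^
bench.IKError: the arm cannot follow that straight line within its joint ranges
```

```bash
sed -i "s/^move_l((state()\['ee_pos'\]+F\[:,2\]\*.10).*/e=state()['ee_pos']; move_l((e+F[:,2]*.02).tolist(),speed=.1); move_l([e[0]-.02,e[1],e[2]+.16],speed=.2,orientation=QV)/" guard.py; python3 guard.py
```

```text
bar 147 [-0.07   -0.0067  0.0287]
1.08 [-0.1  0.7] 0.5
0.9 [-0.3  1.1] 1.0
0.7 [0.5 0.5] 0.2
0.5 [0.4 0.8] 0.6
0.35 [-0.4  1.6] 1.6
0.2 [0.4 0.9] 0.9
0.14 [-1.   1.6] 1.6
42.5
0.11 [-0.5  1.6] 1.5 42.85
0.09 [-0.1  0.4] 0.4 43.1333
0.075 [-1.   1.3] 1.2 43.3833
0.06 [0.8 5.9] 5.9 43.6333
0.045 [ 2.6 10. ] 10.3 43.8833
0.03 [ 3.4 12.1] 12.4 44.1333
0.015 [1.6 4.9] 5.1 44.3833
0 [1.  2.7] 2.9 44.6333
-0.01 [2.7 7.2] 7.6 44.8833
-0.02 [ 3.8 10.7] 11.3 45.1333
-0.03 [ 6.4 15.2] 16.2 45.3833
-0.04 [ 7.3 19. ] 20.1 45.6333
```

The bar is home (top surface at 0.0287, expected 0.029), and the door passed its detent and met the stop. I'll back off and take a last look.

```bash
python3 - <<'E'
from h import *
e=state()['ee_pos']; n=np.array([-JX[1]*-1,0,0]); out=np.array([JX[1],-JX[0],0])
move_l((e+out*.05).tolist(),speed=.1); u=e+out*.05; u[2]=.33; move_l(u.tolist(),speed=.2)
movej([-1.279,.091,1.231,0,1.82,-.057]) if False else None
move_to([.42,.30,.36],QV); hold(.2)
im=snap('top','top2'); a=snap('scene','s4'); print(state()['time'])
cv2.imwrite('pics/fin.png',np.hstack([cv2.resize(im['frame'][130:340,140:510],(400,300),interpolation=cv2.INTER_CUBIC),cv2.resize(a['frame'][130:370,180:500],(400,300),interpolation=cv2.INTER_CUBIC)]))
for x in (im,a):
    P=cloud(x);hsv=cv2.cvtColor(x['frame'],cv2.COLOR_BGR2HSV)
    y=(hsv[...,0]>=17)&(hsv[...,0]<=27)&(hsv[...,1]>140)&(abs(P[...,0]-.6)<.12)&(abs(P[...,1]-.19)<.06)&(P[...,2]>.155)
    q=P[y];print(y.sum())
    if y.sum()>10: e=np.linalg.svd(q-q.mean(0),full_matrices=0)[2][0]; e*=np.sign(e[0]); print(q.mean(0).round(4),e.round(4),'g',np.arctan2(e[1],e[0])-np.arctan2(-JX[1],-JX[0]))
E
```

```text
48.8333
452
[0.6126 0.1729 0.1705] [ 9.834e-01 -1.816e-01 -9.000e-04] g -4.011566947426104e-05
505
[0.6171 0.1753 0.1691] [ 0.9829 -0.1843 -0.004 ] g -0.002716762495254682
```

View pics/fin.png

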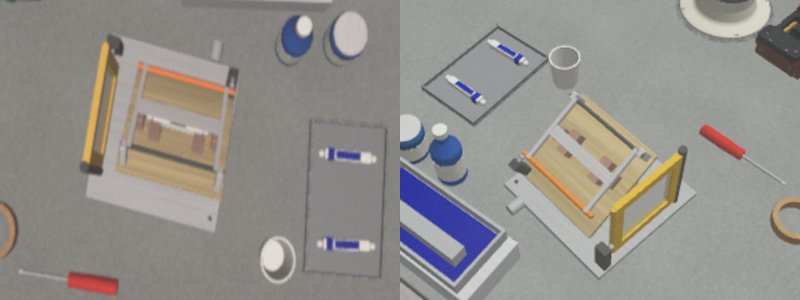

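The composite shows the clamp down over the handle (orange bar at about (187,80) left), the guard closed (g ≈ 0) and the bystanders in place. Handing in.

```bash
python3 -c "
from bench import *
print(job_done())"
```

```text
the job is handed in; nothing more can be done
None
```

The job is handed in at about 49 s with no verdict shown: the blank is home in the nest, the clamp is latched, the guard is shut on its detent (measured within 0.003 rad), my press readings peaked at about 20 N, and the other things look undisturbed in the final view.

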